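# Clip a glass sample into the viewing stand

## Task

Press the long bar of the viewing stand's spring clip down with one fingertip and keep it down while your other fingertip pushes the glass slide along its channel, under the raised jaw, until it is right up against the end stop. Then let the bar up so that the jaw holds the slide there, and move clear. Do not lift or tip the slide out of its channel, and leave the globe, the lamp socket and the red bar alone.

Things in the scene. Friction and masses are not known exactly. Their poses are not given: they have to be found in the camera images.
- stand: Fixed grey stand, base 195 x 155 x 10 mm. Origin on the table under the deck's middle line; x = push direction, y = from channel to clip bar, z up. Aluminium deck, top at z 30 mm, x -70 to 110 mm; on it a channel 43 mm wide (y -21.5 to 21.5) between rails 3 mm high. Dark end stop 12 mm high across it from x 102 mm. Bearing blocks at x -60 and 82, y 28 to 41, 46 mm high.
- home (a point): Point on the deck, in the channel, at x = 72 mm, y = 0, z = 30 mm of the stand, axes as the stand's: the slide's origin lies here when the slide is up against the end stop.
- slide: Loose flat slide lying in the channel: black frame 60 mm long (its x), 40 mm wide, 6 mm thick, small green glass pane in its front half, 60 g. Origin at the centre of its underside, x axis towards the end stop. On its back edge stands a tab 30 mm wide, 5 mm thick, its top 19 mm above the underside: push on its rear face.
- slide_tab (a point): Middle of the top rear edge of the slide's tab: 30 mm behind the slide's origin, 19 mm above its underside.
- clip (a joint): Angle of the steel spring clip, rad, a rocker on a shaft along the stand's x at y 34, z 39 mm. 0: at rest, bar up, jaw foot 1.5 mm above the deck, blocking the slide. Grows as the bar is pressed, level at 0.32, stop at 0.38. Spring: 3 N on the bar's middle starts it, 8 N holds it fully down. Jaw clears the slide from about 0.17; resting on the slide it reads about 0.12.
- clip_bar (a point): Middle of the top of the clip's bar, at the stand's x -10, y about 62 mm. The bar is a steel plate 110 mm long (stand x -65 to 45 mm), 38 mm wide (y 44 to 82), 4 mm thick; a fingertip can slide along it. Top's middle 44 mm above the table at rest (sloping up outward 0.32 rad), 35 mm when level, 33 mm when fully pressed.
- clip_jaw (a point): Underside of the foot of the clip's jaw, which hangs over the channel at the stand's x = 60 to 72 mm, y = -10 to 0 mm; the jaw's arm, 12 mm wide, runs from there to the shaft.
- globe: Bystander: white lamp globe with a brass collar on top, 114 mm across, 106 mm tall, loose on the table. Origin at the centre of its underside.
- socket: Bystander: small stepped brass lamp socket, 34 mm across, 48 mm tall, loose on the table. Origin at the centre of its underside.
- bar: Bystander: red plastic bar 90 x 20 x 12 mm lying loose on the table. Origin at the centre of its underside.

How it is judged:
On the way, in this order (a step that is already met when the one before it is completed fails the run):
1. the clip's bar is held down by the fingers while the slide is still short of the jaw (value of joint clip above 0.17 rad and contact force between the fingers and clip above 1 N and x of slide in the frame of home below -0.035 m), for 0.2 s.
2. the slide is up against the end stop while the fingers still hold the bar down (value of joint clip above 0.155 rad and contact force between the fingers and clip above 1 N and x of slide in the frame of home above -0.004 m), for 0.1 s.
At the end, for the whole second after the job is handed in: The slide lies flat in its channel within 4 mm of the end stop, at rest, and the released clip's jaw presses on it with more than 1 N (x of slide in the frame of home above -0.004 m and distance between slide and home below 0.006 m and angle between slide's own z axis and vertical below 0.06 rad and value of joint clip between 0.08 and 0.155 rad and contact force between clip and slide above 1 N and linear speed of slide below 0.01 m/s); the robot touches nothing.
It fails at once if the slide is lifted or tipped out of its channel (z of slide in the frame of stand above 0.038 m or angle between slide's own z axis and vertical above 0.25 rad).
It fails at once if a bystander is moved (distance of any of globe, socket, bar from where it was at the start of the episode above 0.015 m).
It also fails if it takes over 51 s, if anything falls off the work surface, if the arm or the gripper's body presses on something with over 40 N, if the wrist force passes 120 N, or if a joint passes its speed limit or range.

## Robot

A 6-joint arm with a two-finger parallel gripper is mounted at the origin on the work surface. World frame = base frame: x ahead of the robot, y to its left, z up, the work surface at z = 0. Lengths are in m, angles in rad, forces in N, time in s.
With the tool pointing down it reaches from about 0.25 to 0.775 m from the base axis. Payload 4 kg.
Tool frame: the origin (TCP) lies between the finger pads; the fingertips stand 14 mm ahead of it and the grasp point (between the pads) lies 5 mm behind it (tip_reach is the distance from the TCP to the fingertips, in m); z points along the fingers, y is the line along which they close (so a half turn about z gives the same grasp; the last joint's range is limited). The gripper opens to 94 mm and grips with 3 to 60 N. Pads are 16 mm wide; open, the fingers measure 119 mm over their backs; the gripper's body (75 mm by 177 mm) begins 78 mm behind the grasp point.
Start: joints at [1.076, 0.087, 1.371, -0, 1.684, -0.103], TCP at [0.21, 0.508, 0.22] pointing down, gripper open.
Joint ranges: [-3.1, 3.1], [-0.76, 2.03], [0.27, 2.55], [-1.08, 4.22], [0.17, 2.65], [-2.57, 2.57]. Speed limits (rad/s): [2.79, 2.79, 3.14, 3.14, 3.14, 3.14].

## Interface

Orientations are given as [roll, pitch, yaw] about the fixed x, y, z axes, in that order (R = Rz(yaw) Ry(pitch) Rx(roll)).
In Python, from bench import * gives the robot as it stands. The module is installed in compiled form; this text tells all that it offers.
- The arm moves only by the tool servo_tool, never from a script. Its argument "targets" is a list of rows, each a list of 4 numbers: the shift along the tool's x, y, z in cm, then the turn about the tool's z in degrees. A call has 1 to 8 rows; each row is the pose to reach, as a shift and turn from the pose commanded when the call began, along the tool's axes at that moment; what a row does not reach only later rows make up. A row lasts 1/8 s, in which the tool goes at most 62.5 mm and 10.7 degrees, less where a joint would pass 70% of its speed; a pose out of reach is approached as far as the arm can. A call with a gripper value outside its range is refused whole. "claw" is the closure in counts, from 0 (fully open) to 255 (shut), set as the call begins (left out, the last holds). The fingers move at their own pace and stop on an object; the grip force is fixed at half the most. Time passes only in rows, so rows that repeat a pose let the fingers close. It gives the time, the measured TCP pose, the force, the opening and the grip force at its end, in the units of the state.
- get_obs(): the state, without advancing time (a new reading comes with each control period).
- snapshot(name): name is "side" or "top" or "wrist"; returns the picture (420x560x3 uint8, blue, green, red); there is no depth.
- camera_model(name): a dict with "camera_matrix" (3x3 intrinsics, pixels), "camera_from_world" (4x4, takes a point from world to camera coordinates). Camera axes: x right, y up, looking along -z (the intrinsics and any distortion apply to the point x, -y, -z); pixel columns grow to the right and rows downward; lengths in m; the calibration is good to about 2 mm. The wrist camera is an equidistant fisheye: a pixel r from the principal point sees the ray r / f radians off the axis. A picture is of the moment at which its call begins: read the wrist's pose just before it. camera_model takes no time and is no camera call; for the wrist camera it gives the pose at the moment of the call.
- close_job(): hands the job in; it is judged then, once.
The state is a dict: "time": time; "joint_positions": joint angles; "qvel": joint speeds; "joint_torque": joint torques, N m; "tool_pos": TCP position; "ee_rot": TCP orientation; "wrist_force": force on the tool from outside, world axes, zero at the start; "wrist_torque": the same for the moment, N m; "width": finger opening in m; "finger_force": force on a finger pad.
Only numpy, scipy, OpenCV 4.12 (cv2) and the standard library are available. Lean on these libraries where they do the work, as an engineer would, in place of code of your own. Each camera call takes 0.05 s, during which the arm holds its last target. There are 200 camera calls.

## Working session

There is one attempt and no reset: what is moved stays moved. The work goes in short steps, Python scripts to look and compute and a tool call to move; the robot and the scene stay as the last step left them, time stands still between calls to the robot, and variables do not carry over. Pictures are saved under pics/ and viewed, at most 10 in all, crops included, and the job is handed in when it is done.

Besides the shell and the picture viewer there is one more tool, called as name(argument=value, ...), one argument or row to a line, values as JSON. servo_tool: Moves the arm, as the interface text tells. Its arguments: {"type":"object","properties":{"targets":{"type":"array"},"claw":{"type":"number"}},"required":["targets"]}

```bash
mkdir -p pics; python3 - <<'E'
from bench import *
import cv2, numpy as np
o=get_obs(); print(o['time'],o['tool_pos'],o['ee_rot'],o['width'],o['wrist_force'])
for n in ("top","side"):
    cv2.imwrite(f'pics/{n}0.png',snapshot(n)); m=camera_model(n); print(n,np.round(m['camera_matrix'],1).tolist(),np.round(m['camera_from_world'],3).tolist(),[k for k in m])
E
```

```text
0.0 [0.20980778 0.50783965 0.2183349 ] [-3.13940144e+00 -2.06131144e-04  2.74970479e+00] 0.09393780485876181 [-0.31090758 -0.60243937  0.01430052]
top [[489.2, 0.0, 276.5], [0.0, 489.2, 205.8], [0.0, 0.0, 1.0]] [[-0.075, -0.997, -0.002, 0.093], [0.974, -0.073, 0.214, -0.613], [-0.214, 0.014, 0.977, -0.751], [0.0, 0.0, 0.0, 1.0]] ['camera_matrix', 'camera_from_world']
side [[467.3, 0.0, 274.2], [0.0, 467.3, 206.6], [0.0, 0.0, 1.0]] [[-0.999, -0.044, -0.014, 0.606], [0.019, -0.67, 0.742, -0.023], [-0.042, 0.741, 0.67, -0.992], [0.0, 0.0, 0.0, 1.0]] ['camera_matrix', 'camera_from_world']
```

View pics/top0.png

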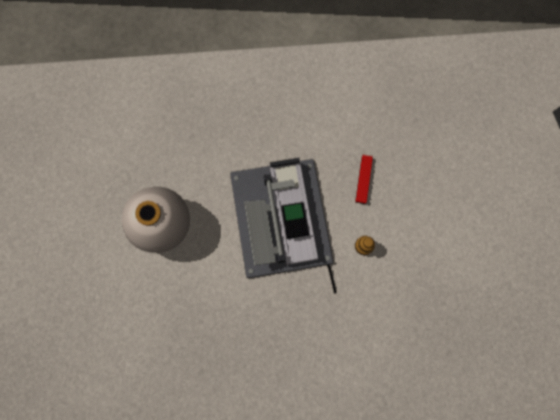

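View pics/side0.png

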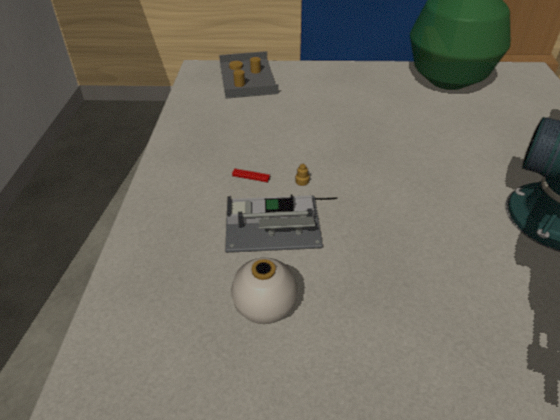

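The top view shows the stand with its base corners near (233,172), (315,161), (333,264) and (250,277). The end stop is at the far end (285,162), the green/black slide at (295,220) and the bar at (260,232). Globe is at (157,218), socket at (366,245) and red bar at (365,180). The side view agrees. Next I'll localise the stand and slide.

```bash
cat >h.py <<'E'
from bench import *
import cv2, numpy as np
def ray(m,u,v,fish=False):
    K=np.array(m['camera_matrix']);T=np.array(m['camera_from_world'])
    a,b=(u-K[0,2])/K[0,0],(v-K[1,2])/K[1,1]
    if fish:
        r=np.hypot(a,b); s=np.sin(r)/max(r,1e-9); d=np.array([a*s,-b*s,-np.cos(r)])
    else: d=np.array([a,-b,-1.])
    return -T[:3,:3].T@T[:3,3], T[:3,:3].T@d
def cast(m,u,v,z,fish=False):
    c,d=ray(m,u,v,fish); return c+d*(z-c[2])/d[2]
E
python3 - <<'E'
from h import *
im=cv2.imread('pics/top0.png'); m=camera_model('top')
hsv=cv2.cvtColor(im,cv2.COLOR_BGR2HSV)
c=im[150:285,225:340]; 
base=(hsv[...,2]<105)&(np.indices(im.shape[:2])[0]>150)
base=base.astype(np.uint8); base[:, :228]=0; base[:,338:]=0; base[290:]=0
P=[cast(m,u,v,.01) for u,v in [(233,172),(315,161),(333,264),(250,277)]]
print(np.round(P,4)); print([round(float(np.linalg.norm(P[i]-P[i-1])),4) for i in range(4)])
print('yaw',[float(np.arctan2(*(P[i]-P[j])[[1,0]])) for i,j in((0,3),(1,2))])
g=cv2.inRange(hsv,(45,60,20),(90,255,255)); g[:150]=0;g[290:]=0
M=cv2.moments(g); print('green',M['m10']/M['m00'],M['m01']/M['m00'],cast(m,M['m10']/M['m00'],M['m01']/M['m00'],.036))
cv2.imwrite('pics/crop.png',cv2.resize(im[150:300,225:345],None,fx=4,fy=4,interpolation=cv2.INTER_CUBIC)[:600])
E
```

```text
[[ 0.6993  0.12    0.01  ]
 [ 0.7089 -0.0305  0.01  ]
 [ 0.5197 -0.0446  0.01  ]
 [ 0.5081  0.1011  0.01  ]]
[0.1921, 0.1508, 0.1897, 0.1462]
yaw [0.09836124432234547, 0.07452436572379983]
green 293.24834437086093 212.0 [0.61182181 0.01817647 0.036     ]
```

View pics/crop.png

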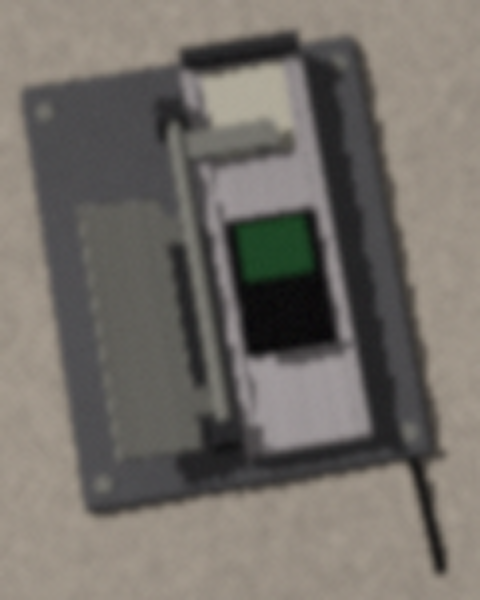

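The crop shows the deck's near edge running (255,452) to (368,435), the end stop at (185,55) to (298,38), slide corners (228,222), (314,210), (335,345) and (250,355), and the bar from (80,205) to (120,458). A black cord leaves the near right corner.

```bash
python3 - <<'E'
from h import *
m=camera_model('top')
f=lambda p,z: cast(m,225+p[0]/4-.4,150+p[1]/4-.4,z)
near=[f((247,454),.03),f((370,435),.03)]; stop=[f((185,60),.042),f((299,45),.042)]
sl=[f(p,.036) for p in((228,222),(314,210),(335,345),(250,355))]
print(np.round(near,4),np.round(stop,4),np.round(sl,4))
n=np.mean(near,0);s=np.mean(stop,0);d=s-n;print('len',np.linalg.norm(d[:2]),'yaw',np.arctan2(d[1],d[0]))
yaw=.088;ex=np.array([np.cos(yaw),np.sin(yaw),0]);ey=np.array([-ex[1],ex[0],0])
O=n+.07*ex; print('O',O,'O from stop',s-.106*ex)
for p in near+stop+sl: print(np.round([(p-O)@ex,(p-O)@ey],4))
bar=[f((80,205),.049),f((118,458),.049),f((205,450),.04)]
for p in bar: print('bar',np.round([(p-O)@ex,(p-O)@ey],4))
print('base',[np.round([(cast(m,u,v,.01)-O)@ex,(cast(m,u,v,.01)-O)@ey],4) for u,v in [(231,172),(314,160),(333,264),(248,277)]])
E
```

```text
[[ 0.5254  0.0369  0.03  ]
 [ 0.5295 -0.0161  0.03  ]] [[6.982e-01 5.070e-02 4.200e-02]
 [7.013e-01 3.000e-04 4.200e-02]] [[ 6.255e-01  3.730e-02  3.600e-02]
 [ 6.280e-01 -3.000e-04  3.600e-02]
 [ 5.684e-01 -4.200e-03  3.600e-02]
 [ 5.668e-01  3.240e-02  3.600e-02]]
len 0.17295553082308207 yaw 0.08725582146971111
O [0.59715298 0.016553   0.03      ] O from stop [0.59413155 0.01615721 0.042     ]
[-0.0697  0.0266]
[-0.0703 -0.0266]
[0.1036 0.0251]
[ 0.1023 -0.0254]
[0.0301 0.0182]
[ 0.0293 -0.0195]
[-0.0305 -0.0181]
[-0.0289  0.0185]
bar [0.0449 0.08  ]
bar [-0.0645  0.0804]
bar [-0.0662  0.0441]
base [array([0.1114, 0.0976]), array([ 0.1093, -0.0552]), array([-0.0826, -0.0541]), array([-0.0808,  0.0955])]
```

servo_tool(
  targets=[
    [-6, -3.6, 0, -4],
    [-12, -7.2, 0, -8],
    [-18, -10.9, 0, -12],
    [-24, -14.6, 0, -16],
    [-30, -18.2, 0, -20],
    [-36, -21.9, 0, -24],
    [-42, -25.5, 0, -27.5],
    [-47, -28.5, 0, -27.5],
  ],
  claw=119,
)

```text
time: 1.1
tool_pos: [0.5068, 0.1036, 0.2191]
ee_rot: [3.141, -0.0, -3.053]
wrist_force: [0.2, 0.6, -0.7]
width: 0.0503
finger_force: 0.0
```

servo_tool(
  targets=[
    [-0.6, -1.1, 3, 0],
    [-1.3, -2.2, 6, 0],
    [-1.3, -2.2, 8, 0],
    [-1.3, -2.2, 8, 0],
    [-1.3, -2.2, 8, 0],
  ],
)

```text
time: 1.72
tool_pos: [0.5213, 0.0848, 0.1402]
ee_rot: [3.142, 0.001, -3.053]
wrist_force: [0.2, 0.5, 0.3]
width: 0.0502
finger_force: 0.0
```

```bash
python3 - <<'E'
from h import *
o=get_obs(); m=camera_model('wrist'); im=snapshot('wrist'); cv2.imwrite('pics/w1.png',im)
np.save('w1.npy',[m['camera_matrix'],m['camera_from_world'][:3,:3]]) ; import pickle; pickle.dump(m,open('w1.pkl','wb'))
print(o['time'],o['tool_pos'],o['ee_rot'],o['width'],o['wrist_force'])
O=np.array([.596,.0165]);y=.088;ex=np.array([np.cos(y),np.sin(y)]);ey=np.array([-ex[1],ex[0]])
d=o['tool_pos'][:2]-O;print('stand',d@ex,d@ey)
E
```

```text
1.725 [0.52125401 0.08479103 0.14022517] [ 3.14152046e+00  1.01699060e-03 -3.05314247e+00] 0.050162651246160324 [0.15876734 0.49119998 0.3167708 ]
stand -0.06845489933054734 0.07459594265344774
```

View pics/w1.png

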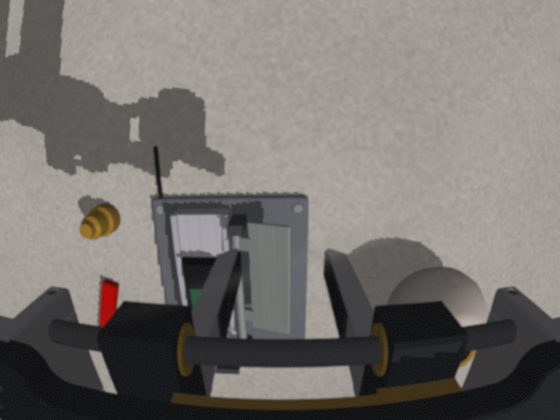

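The wrist view shows the near base corners at about (153,198) and (308,197), with the channel, slide and bar left of the tool. I'll check the stand frame with the base corners, then move over.

```bash
python3 - <<'E'
from h import *
import pickle; m=pickle.load(open('w1.pkl','rb'))
O=np.array([.596,.0165]);y=.088;ex=np.array([np.cos(y),np.sin(y)]);ey=np.array([-ex[1],ex[0]])
for n,u,v,z in[('baseR',153,198,.01),('baseL',308,197,.01),('deckR',171,214,.03),('deckL',229,214,.03),('barNearL',290,225,.049),('barNearR',250,223,.039)]:
    d=cast(m,u,v,z,True)[:2]-O; print(n,np.round([d@ex,d@ey],4))
E
```

```text
baseR [-0.0831 -0.052 ]
baseL [-0.0834  0.0991]
deckR [-0.0726 -0.0268]
deckL [-0.0726  0.0278]
barNearL [-0.0688  0.0815]
barNearR [-0.0672  0.0474]
```

servo_tool(
  targets=[
    [-0.9, -1.4, 0, 0],
    [-1.7, -2.9, 0, 0],
    [-2.6, -4.3, 1, 0],
    [-2.6, -4.3, 3, 0],
    [-2.6, -4.3, 5, 0],
    [-2.6, -4.3, 5.5, 0],
    [-2.6, -4.3, 5.5, 0],
  ],
)

```text
time: 2.65
tool_pos: [0.5507, 0.0436, 0.084]
ee_rot: [3.141, -0.001, -3.054]
wrist_force: [0.0, -0.3, 0.8]
width: 0.0502
finger_force: 0.0
```

servo_tool(
  targets=[
    [0.4, 0, 0.5, 0],
    [0.4, 0, 1.2, 0],
    [0.4, 0, 1.7, 0],
    [0.4, 0, 2.0, 0],
    [0.4, 0, 2.3, 0],
    [0.4, 0, 2.6, 0],
    [0.4, 0, 2.6, 0],
  ],
)

```text
time: 3.52
tool_pos: [0.5465, 0.0438, 0.0582]
ee_rot: [3.141, -0.0, -3.053]
wrist_force: [0.2, 0.3, -0.1]
width: 0.0497
finger_force: 0.0
```

```bash
python3 - <<'E'
from h import *
a=snapshot('top')[150:300,225:345]; b=snapshot('side')[180:260,210:350]
cv2.imwrite('pics/d1.png',np.hstack([cv2.resize(a,(480,600)), cv2.copyMakeBorder(cv2.resize(b,(320,183),interpolation=cv2.INTER_CUBIC),0,417,0,0,0)]))
o=get_obs();print(o['tool_pos'],o['wrist_force'])
E
```

```text
[0.54672376 0.04373982 0.0585479 ] [ 0.41296549  0.86906856 -0.76453417]
```

View pics/d1.png

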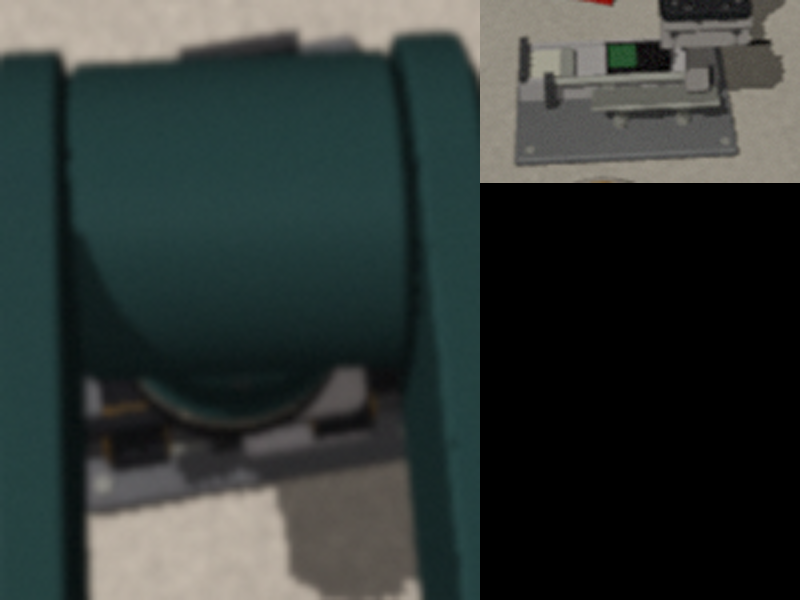

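The top view is blocked by the arm. The side crop shows one finger above the near end of the bar and the other behind the slide, so I'll press down.

servo_tool(
  targets=[
    [0, 0, 0.3, 0],
    [0, 0, 0.5, 0],
    [0, 0, 0.7, 0],
    [0, 0, 0.9, 0],
    [0, 0, 0.95, 0],
    [0, 0, 0.95, 0],
    [0, 0, 0.95, 0],
    [0, 0, 0.95, 0],
  ],
)

```text
time: 4.62
tool_pos: [0.5472, 0.044, 0.0503]
ee_rot: [3.141, 0.002, -3.053]
wrist_force: [-1.4, 1.2, 7.4]
width: 0.0499
finger_force: 3.5
```

servo_tool(
  targets=[
    [-0.3, 0, 0, 0],
    [-0.8, 0, 0, 0],
    [-1.3, 0, 0, 0],
    [-1.8, 0, 0, 0],
    [-2.3, 0, 0, 0],
    [-2.8, 0, 0, 0],
    [-3.3, 0, 0, 0],
    [-3.8, 0, 0, 0],
  ],
)

```text
time: 5.62
tool_pos: [0.5822, 0.0467, 0.0493]
ee_rot: [-3.141, -0.006, -3.053]
wrist_force: [-8.0, -1.8, 7.8]
width: 0.0502
finger_force: 4.2
```

```bash
python3 - <<'E'
from h import *
b=snapshot('side')[180:260,210:350]
cv2.imwrite('pics/d2.png',cv2.resize(b,None,fx=5,fy=5,interpolation=cv2.INTER_CUBIC))
o=get_obs();print(o['tool_pos'],o['wrist_force'],o['width'])
E
```

```text
[0.58283902 0.04677522 0.04931934] [-6.80262284 -1.28974049  8.10055317] 0.05044483143147511
```

View pics/d2.png

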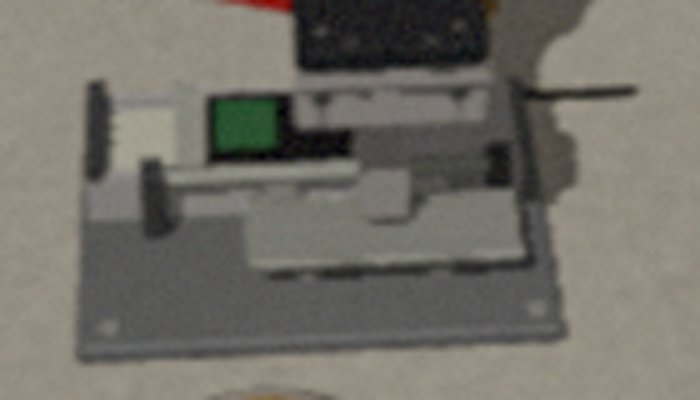

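The picture shows the bar pressed level with a finger at (385,195). The slide has moved so its front is at (210,130), just short of the jaw at (185,130), and it's flat in the channel. I'll continue.

servo_tool(
  targets=[
    [-0.5, 0, 0, 0],
    [-1, 0, 0, 0],
    [-1.5, 0, 0, 0],
    [-2, 0, 0, 0],
    [-2.5, 0, 0, 0],
    [-3, 0, 0, 0],
    [-3.5, 0, 0, 0],
    [-3.9, 0, 0, 0],
  ],
)

```text
time: 6.68
tool_pos: [0.6212, 0.0501, 0.0494]
ee_rot: [-3.141, -0.006, -3.053]
wrist_force: [-7.1, -2.0, 7.4]
width: 0.0503
finger_force: 4.2
```

```bash
python3 - <<'E'
from h import *
b=snapshot('side')[180:260,210:350]
cv2.imwrite('pics/d3.png',cv2.resize(b,None,fx=5,fy=5,interpolation=cv2.INTER_CUBIC))
o=get_obs();print(o['tool_pos'],o['wrist_force'],o['width'])
E
```

```text
[0.62165572 0.05013929 0.04942748] [-6.35336568 -0.41984443  7.4486848 ] 0.049827486479352694
```

View pics/d3.png

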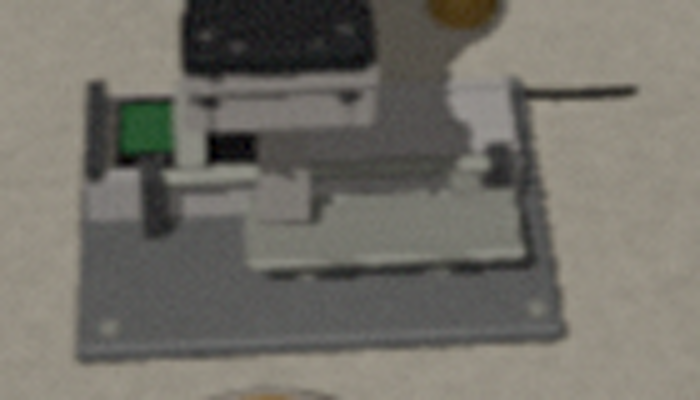

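The slide's front is now under the jaw with a few mm left before the stop (stop face at about (107,130), slide front at (113,130)). I'll finish the push slowly while watching the force.

servo_tool(
  targets=[
    [-0.2, 0, 0, 0],
    [-0.4, 0, 0, 0],
    [-0.6, 0, 0, 0],
    [-0.7, 0, 0, 0],
    [-0.7, 0, 0, 0],
  ],
)

```text
time: 7.35
tool_pos: [0.625, 0.0504, 0.0494]
ee_rot: [-3.141, -0.013, -3.054]
wrist_force: [-13.8, -1.2, 13.2]
width: 0.0501
finger_force: 8.2
```

servo_tool(
  targets=[
    [-0.1, 0, 0, 0],
    [-0.2, 0, 0, 0],
    [-0.2, 0, 0, 0],
  ],
)

```text
time: 7.72
tool_pos: [0.6251, 0.0504, 0.0495]
ee_rot: [-3.141, -0.017, -3.054]
wrist_force: [-19.2, -2.2, 15.8]
width: 0.05
finger_force: 11.0
```

```bash
python3 - <<'E'
from h import *
b=snapshot('side')[180:260,210:350]
cv2.imwrite('pics/d4.png',cv2.resize(b,None,fx=5,fy=5,interpolation=cv2.INTER_CUBIC))
o=get_obs();print(o['tool_pos'],o['wrist_force'],o['width'])
E
```

```text
[0.62514349 0.05038319 0.04943284] [-19.21906166  -1.76450084  16.39745878] 0.050976047463915625
```

View pics/d4.png

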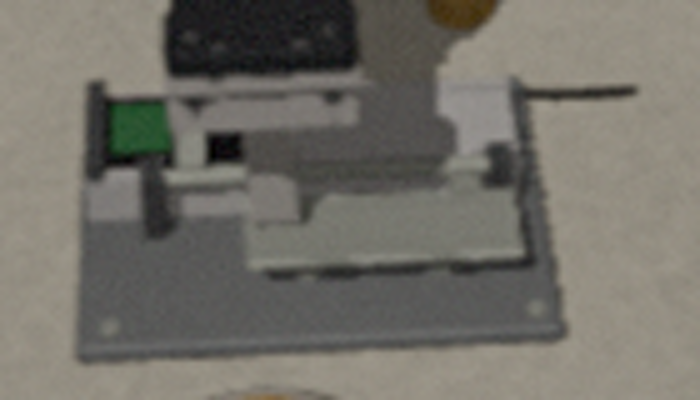

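The slide is hard against the end stop: it has stopped moving and the force is rising to 19 N. I'll back off the tab with the bar still down, then lift.

servo_tool(
  targets=[
    [0.3, 0, 0, 0],
    [0.6, 0, 0, 0],
    [1.0, 0, 0, 0],
    [1.3, 0, 0, 0],
    [1.3, 0, 0, 0],
    [1.3, 0, 0, 0],
  ],
)

```text
time: 8.52
tool_pos: [0.6231, 0.0503, 0.0519]
ee_rot: [-3.141, 0.01, -3.054]
wrist_force: [4.0, 1.1, 6.6]
width: 0.0499
finger_force: 3.0
```

servo_tool(
  targets=[
    [0, 0, -0.3, 0],
    [0, 0, -0.6, 0],
    [0, 0, -1.0, 0],
    [0, 0, -1.6, 0],
    [0, 0, -2.5, 0],
    [0, 0, -4, 0],
    [0, 0, -6, 0],
    [0, 0, -8, 0],
  ],
)

```text
time: 9.52
tool_pos: [0.6196, 0.0502, 0.1308]
ee_rot: [-3.142, 0.001, -3.053]
wrist_force: [-1.1, 1.0, -0.0]
width: 0.0501
finger_force: 0.0
```

servo_tool(
  targets=[
    [3, 0, -3, 0],
    [7, 0, -6, 0],
    [12, 0, -6, 0],
    [17, 0, -6, 0],
    [20, 0, -6, 0],
    [20, 0, -6, 0],
    [20, 0, -6, 0],
  ],
)

```text
time: 10.4
tool_pos: [0.4211, 0.0326, 0.1899]
ee_rot: [-3.141, 0.002, -3.053]
wrist_force: [0.9, -0.0, -0.1]
width: 0.0498
finger_force: 0.0
```

```bash
python3 - <<'E'
from h import *
b=snapshot('side')[180:260,210:350]; a=snapshot('top')[150:300,225:345]
cv2.imwrite('pics/d5.png',np.hstack([cv2.resize(a,(400,500),interpolation=cv2.INTER_CUBIC),cv2.copyMakeBorder(cv2.resize(b,(400,229),interpolation=cv2.INTER_CUBIC),0,271,0,0,0)]))
o=get_obs();print(o['time'],o['tool_pos'],o['wrist_force'],o['width'])
E
```

```text
10.5 [0.42113124 0.03255516 0.18925248] [0.07876982 0.57159217 0.05376682] 0.05018773965314364
```

View pics/d5.png

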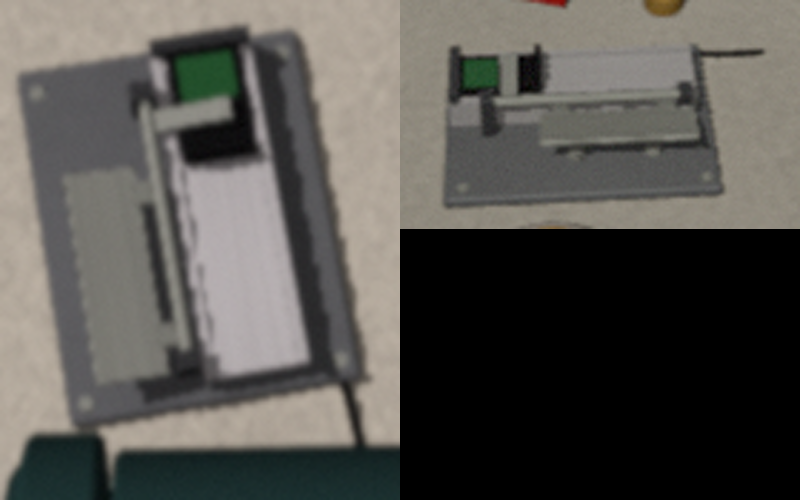

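The slide lies flat against the end stop (green pane at (207,75)), with the jaw resting across it at (195,112) and the bar back up. The arm is clear, so I'll hand in.

```bash
python3 -c "
from bench import *
print(close_job())"
```

```text
the job is handed in; nothing more can be done
None
```

The job is handed in at about 10.5 s: in the last pictures the slide lies flat against the end stop with the jaw resting on it and the arm clear; the grader returned no verdict.

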